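# Load a puncture kit into the spring magazine of a bike shop bench

### The arm

A 7-joint arm with a two-finger parallel gripper is mounted at the origin on the work surface. World frame = base frame: x ahead of the robot, y to its left, z up, the work surface at z = 0. Lengths are in m, angles in degrees, forces in N, time in s.
With the tool pointing down it reaches from about 0.425 to 0.875 m from the base axis. Payload 8.4 kg.
Tool frame: the origin (TCP) lies midway between the tips of the shut fingers; the grasp point (between the pads) lies 19 mm behind it; z points along the fingers, y is the line along which they close (so a half turn about z gives the same grasp; the last joint's range is limited). The gripper opens to 87 mm and grips with 3 to 60 N. Pads are 19 mm wide; open, the fingers measure 117 mm over their backs; the gripper's body (75 mm by 190 mm) begins 51 mm behind the grasp point.
Start: joints at [-80.799, 19.091, 2.286, 83.961, -0.768, 76.965, -3.352], TCP at [0.167, 0.628, 0.223] pointing down, gripper open.
Joint ranges: [-147.57, 147.57], [-21.85, 119.76], [-74.77, 79.35], [14.55, 137.4], [-85.83, 265.84], [4.83, 119.75], [-152.11, 152.11]. Speed limits (degrees/s): [127.2, 127.2, 159.86, 159.86, 180, 180, 180].

### API

Orientations are given as a 3x3 rotation matrix whose columns are the frame's x, y, z axes.
In Python, from workcell import ctrl gives the robot as it stands. The module is installed in compiled form; this text tells all that it offers.
- The arm moves only by the tool send_rows, never from a script. Its argument "rows" is one flat list of numbers, 5 for each row, row after row: the shift along the world's x, y, z in m, then the turn about the world's z in degrees, then the finger opening in m, from 0 to 0.087. In form: [x, y, z, yaw, jaw, x, y, z, yaw, jaw, ...]. A call has 1 to 10 rows; each row is the pose to reach, as a shift and turn from the pose commanded when the call began; what a row does not reach only later rows make up. A row lasts 1/8 s, in which the tool goes at most 62.5 mm and 10.7 degrees, less where a joint would pass 70% of its speed; a pose out of reach is approached as far as the arm can. A call with a gripper value outside its range is refused whole. The fingers move at their own pace and stop on an object; the grip force is fixed at half the most. Time passes only in rows, so rows that repeat a pose let the fingers close. It gives the time, the measured TCP pose, the force, the opening and the grip force at its end, in the units of the state.
- ctrl.state(): the state, without advancing time (a new reading comes with each control period).
- ctrl.get_image(name): name is "scene" or "side" or "wrist"; returns a dict with "pixels" (420x560x3 uint8, red, green, blue), "fovy" (degrees; the focal length in pixels is half the picture's height over the tangent of half this angle, whatever the lens; pixels are square), "cx", "cy" (the principal point, pixels), "position" and "orientation" of the camera in the world. Camera axes: x right, y up, looking along -z (the intrinsics and any distortion apply to the point x, -y, -z); pixel columns grow to the right and rows downward; lengths in m; the calibration is good to about 2 mm. A picture is of the moment at which its call begins. There is no depth.
- ctrl.close_job(): hands the job in; it is judged then, once.
The state is a dict: "time": time; "qpos": joint angles; "joint_vel": joint speeds; "effort": joint torques, N m; "tcp_pos": TCP position; "tool_rot": TCP orientation; "ft_force": force on the tool from outside, world axes, zero at the start; "ft_torque": the same for the moment, N m; "width": finger opening in m; "grip_force": force on a finger pad.
Only numpy, scipy, OpenCV 4.12 (cv2) and the standard library are available. Lean on these libraries where they do the work, as an engineer would, in place of code of your own. Each camera call takes 0.05 s, during which the arm holds its last target. There are 200 camera calls.

### The job

Take the green puncture kit box out of the grey cradle, set it down flat on the black rubber mat and let go so that you can take it again the other way (the cradle leaves only its long sides free, the magazine only its short ends). Then lay it flat in the mouth of the blue spring magazine and press it down until both red catches have sprung back over it and hold it. Leave the blue kit and the other things on the bench standing where they are.

Things in the scene. Friction and masses are not known exactly. Their poses are not given: they have to be found in the camera images.
- green_kit: The kit to load: the loose green box in the cradle, hard plastic, 60 x 40 x 16 mm (its x, y, z), about 50 g, with a white label and orange dot on top. Origin at the centre of its underside, z up. In the cradle it lies flat, its 60 mm length along the cradle's x. Either end may go first.
- blue_kit: A blue box, otherwise the same as the green kit, in the cradle's other place. Leave it there. Origin at the centre of its underside.
- cradle: Fixed grey cradle, 76 (x) x 175 (y) mm, floor 6 mm thick, origin at the centre of its underside. Walls 27 mm high along its edges at x = +/-33 to +/-38 mm stand 3 mm from the kits' short ends, so kits can be taken only by their long sides (closing along y, 40 mm). The kits lie at y = +47.5 and -47.5 mm (which is which varies); no walls across y.
- mat: Fixed black rubber mat, 140 (x) x 110 (y) x 3 mm thick, flat on the bench, on which to set the kit down to change grip. Origin at the centre of its underside, so its top is 3 mm above.
- magazine: Fixed blue spring magazine: an upright rectangular well on a steel base plate 130 x 100 x 6 mm. Origin at the centre of the base's underside, z up. Well 64 mm along x, 44 mm along y (2 mm clearance all round a kit lying lengthwise along x). Long sides walled; each short end has an open slot for a finger, 32 mm wide, centred, over the full height above the base plate.
- mouth (a point): Centre of the magazine's open top, 84 mm above the magazine's origin, same axes. The lead-in flares 6 mm outward from 76 mm (straight walls) to 84 mm. A kit laid in the mouth rests on the catches' slopes, underside about 68 mm above the origin (16 mm below this point), its top about level with this point.
- catch_level (a point): Point on the well's axis level with the catches' flat undersides, 56 mm above the magazine's origin. Push the kit's top 3 to 5 mm below this point (1 to 4 N to spread the catches, then rising to about 10 N), then let go: the catches spring in and the kit rises until its top is at this level, underside 40 mm above the origin. The stack bottoms out with the top about 10 mm below this point.
- stocked_kit: A second green kit, already in the magazine under the catches (underside 40 mm above the magazine's origin), pushed up by the follower. The kit to be loaded goes on top of it and presses it down by 16 mm. Origin at the centre of its underside.
- follower (a joint): Yellow follower plate under the stocked kit: 0 at the start, grows as it is pushed down (m), about 0.016 with the second kit loaded, stop at 0.026, may rise to -0.003. Spring about 5.5 N at 0, plus 0.22 N per mm.
- catch_l (a joint): Red catch in the middle of the magazine's +y long wall, 24 mm long, standing 5.5 mm into the well: flat underside at 56 mm, 5 mm thick, then a steep slope up to 73 mm above the origin. 0 = sprung in, grows as it is pushed outward (m), at most 0.009. Spring 0.6 N at 0, plus 0.12 N per mm.
- catch_r (a joint): Red catch on the magazine's -y side: same, outward is -y.
- lube_bottle: Yellow bottle with red cap, 44 mm wide, 120 mm tall, upright; leave alone. Origin under its centre.
- nipple_cup: Orange cup, 72 mm wide, 50 mm tall; leave alone. Origin under its centre.
- cone_spanner: Steel spanner lying flat; leave alone.
- driver: Blue-handled screwdriver lying flat; leave alone.
- tape_roll: Black ring of tape, 90 mm wide, 22 mm high; leave alone. Origin under its centre.
- hub_shell: Aluminium wheel hub shell, 56 mm wide, 62 mm tall, upright; leave alone. Origin under its centre.
There are look-alikes about, which are no part of the job. What is shaped like the green_kit but pink or yellow is not meant.

How it is judged:
By the outcome, as a careful person would: the job done as asked, in the order asked, and still so for the second after the job is handed in, with the robot touching nothing.
It also fails if it takes over 64 s, if anything falls off the work surface, if the arm or the gripper's body presses on something with over 40 N, if the wrist force passes 120 N, or if a joint passes its speed limit or range.

## Working session

There is one attempt and no reset: what is moved stays moved. The work goes in short steps, Python scripts to look and compute and a tool call to move; the robot and the scene stay as the last step left them, time stands still between calls to the robot, and variables do not carry over. Pictures are saved under pics/ and viewed, at most 10 in all, crops included, and the job is handed in when it is done.

Besides the shell and the picture viewer there is one more tool, called as name(argument=value, ...) on one line, values as JSON. send_rows: Moves the arm, as the interface text tells. Its arguments: {"type":"object","properties":{"rows":{"type":"array","items":{"type":"number"}}},"required":["rows"]}

```bash
mkdir -p pics; cat > h.py <<'E'
import numpy as np, cv2
from workcell import ctrl
def grab(n,f=None):
    d=ctrl.get_image(n)
    if f: cv2.imwrite('pics/'+f,d['pixels'][:,:,::-1])
    return d
def cam(d):
    f=d['pixels'].shape[0]/2/np.tan(np.radians(d['fovy'])/2)
    return f,d['cx'],d['cy'],np.array(d['position']),np.array(d['orientation']).reshape(3,3)
def ray(d,uv,z):
    f,cx,cy,p,R=cam(d); uv=np.atleast_2d(np.array(uv,float))
    r=np.c_[(uv[:,0]-cx)/f,-(uv[:,1]-cy)/f,-np.ones(len(uv))]@R.T
    return p+r*((z-p[2])/r[:,2])[:,None]
def proj(d,P):
    f,cx,cy,p,R=cam(d); q=(np.atleast_2d(P)-p)@R
    return np.c_[cx+f*q[:,0]/-q[:,2],cy-f*q[:,1]/-q[:,2]]
E
python3 - <<'E'
from h import *
a=grab('scene');b=grab('side');c=grab('wrist')
for d in(a,b,c):print({k:np.round(v,3).tolist() if k!='pixels' else 0 for k,v in d.items() })
cv2.imwrite('pics/a.png',np.hstack([cv2.resize(a['pixels'],(800,600))])[:,:,::-1]);cv2.imwrite('pics/b.png',cv2.resize(b['pixels'],(800,600))[:,:,::-1])
s=ctrl.state();print(s['tcp_pos'],s['tool_rot'],s['ft_force'],s['width'],s['time'])
E
```

```text
{'pixels': 0, 'fovy': 57.135, 'cx': 279.317, 'cy': 210.39, 'position': [1.16, 0.66, 0.729], 'orientation': [[-0.756, -0.381, 0.532], [0.655, -0.446, 0.61], [0.005, 0.81, 0.587]]}
{'pixels': 0, 'fovy': 45.259, 'cx': 265.841, 'cy': 209.442, 'position': [0.357, -1.047, 0.891], 'orientation': [[0.981, 0.125, -0.147], [-0.192, 0.588, -0.786], [-0.012, 0.799, 0.601]]}
{'pixels': 0, 'fovy': 63.585, 'cx': 276.726, 'cy': 215.526, 'position': [0.09, 0.648, 0.384], 'orientation': [[0.257, -0.927, -0.272], [0.966, 0.246, 0.076], [-0.003, -0.282, 0.959]]}
[0.1669217  0.62781671 0.22186186] [[-9.66428771e-01  2.56934561e-01 -2.50305626e-04]
 [ 2.56934670e-01  9.66427958e-01 -1.25595116e-03]
 [-8.07949037e-05 -1.27809953e-03 -9.99999180e-01]] [-0.6818932   0.62530844 -0.17567772] 0.08725181786540194 0.15
```

View pics/a.png

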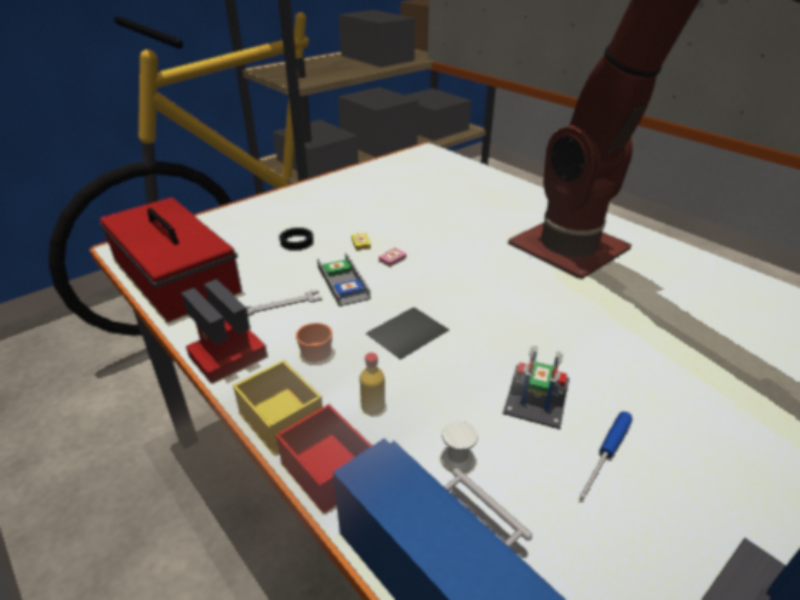

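View pics/b.png

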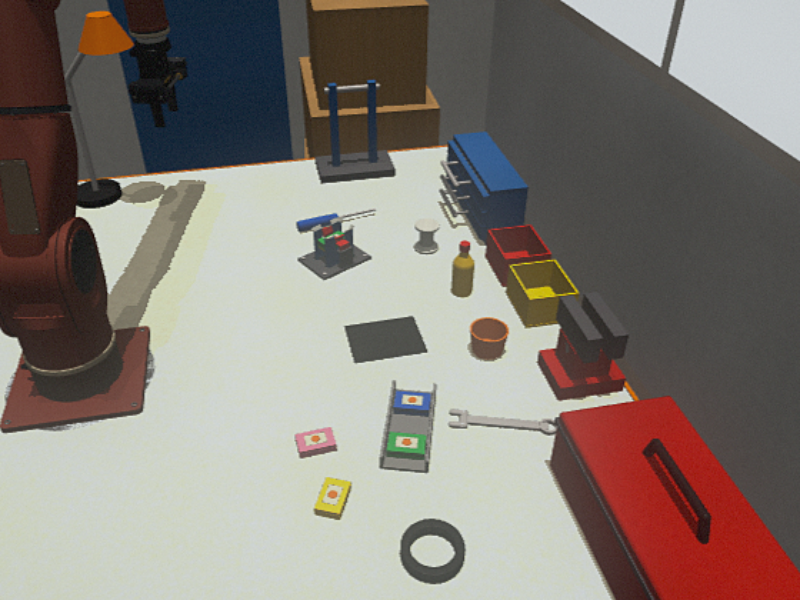

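The scene view shows the cradle at (343,279), the green kit at (337,266), the mat at (407,332) and the magazine at (538,390). The side view shows the green kit at (407,443), the blue kit at (412,400), the mat at (386,338) and the magazine at (335,245).

```bash
python3 - <<'E'
from h import *
k=1/1.42857
a=grab('scene');b=grab('side')
def hsv(d):return cv2.cvtColor(d['pixels'],cv2.COLOR_RGB2HSV)
for n,d in(('scene',a),('side',b)):
    h=hsv(d)
    for nm,lo,hi,z in(('green',(45,100,40),(75,255,255),.022),('red',(0,150,60),(6,255,255),.07),('redhi',(172,150,60),(180,255,255),.07),('blue',(105,140,40),(125,255,255),.022)):
        m=cv2.inRange(h,lo,hi);N,l,st,c=cv2.connectedComponentsWithStats(m)
        for i in range(1,N):
            if 12<st[i,4]<900: print(n,nm,st[i,4],c[i].round(1),ray(d,c[i],z)[0].round(3))
pa=[(367,332),(402,357),(449,329),(410,308)]; pb=[(345,321),(354,361),(427,350),(415,317)]
print('mat');print(ray(a,np.array(pa)*k,.003).round(3));print(ray(b,np.array(pb)*k,.003).round(3))
print('cradle side',ray(b,np.array([(391,381),(381,468),(430,470),(437,384)])*k,[.027,.006,.006,.027]).round(3))
print('base scene',ray(a,np.array([(504,411),(560,426),(568,375)])*k,.006).round(3))
print('base side',ray(b,np.array([(298,257),(327,275),(371,257)])*k,.006).round(3))
print('cup/bottle',ray(b,np.array([(489,352),(462,293),(427,250)])*k,0).round(3))
E
```

```text
scene green 77 [236.6 187.6] [ 0.543 -0.268  0.022]
scene green 81 [378.1 268.5] [0.492 0.286 0.022]
scene red 31 [159.1 228.6] [ 0.867 -0.173  0.07 ]
scene red 654 [155.3 249.3] [ 0.914 -0.102  0.07 ]
scene red 26 [393.5 264.9] [0.499 0.328 0.07 ]
scene red 803 [222.3 318.1] [0.906 0.189 0.07 ]
scene redhi 33 [121.8 142.1] [ 0.73  -0.753  0.07 ]
scene redhi 38 [ 85.9 147.8] [ 0.85  -0.793  0.07 ]
scene blue 868 [180.7  14.4] [-0.968 -3.35   0.022]
scene blue 49 [188.2  41.9] [-0.409 -2.233  0.022]
scene blue 882 [254.2  65.7] [-0.402 -1.384  0.022]
scene blue 534 [326.5  65.9] [-0.757 -1.08   0.022]
scene blue 871 [186.4  80.2] [ 0.085 -1.401  0.022]
scene blue 30 [326.6 100.2] [-0.302 -0.648  0.022]
scene blue 628 [129.3 134.4] [ 0.644 -0.908  0.022]
scene blue 15 [186.3 130.3] [ 0.437 -0.788  0.022]
scene blue 17 [251.  199.1] [ 0.548 -0.181  0.022]
scene blue 22 [237.3 202. ] [ 0.591 -0.197  0.022]
scene blue 18 [382.9 281.5] [0.52  0.322 0.022]
scene blue 278 [431.3 303. ] [0.49  0.439 0.022]
scene blue 447 [551.1 407.5] [0.543 0.717 0.022]
side green 13 [224.8 167.9] [0.483 0.3
[... 1043 characters left out ...]
08 0.614 0.022]
side blue 15 [103.1 115.5] [0.072 0.812 0.022]
side blue 71 [221.7 153.1] [0.484 0.433 0.022]
side blue 143 [288.4 280.1] [ 0.568 -0.2    0.022]
mat
[[ 0.625 -0.053  0.003]
 [ 0.621  0.053  0.003]
 [ 0.488  0.051  0.003]
 [ 0.502 -0.057  0.003]]
[[ 0.493  0.059  0.003]
 [ 0.491 -0.061  0.003]
 [ 0.63  -0.059  0.003]
 [ 0.631  0.043  0.003]]
cradle side [[ 0.542 -0.152  0.027]
 [ 0.491 -0.319  0.006]
 [ 0.565 -0.338  0.006]
 [ 0.618 -0.175  0.027]]
base scene [[0.58  0.278 0.006]
 [0.534 0.363 0.006]
 [0.419 0.298 0.006]]
base side [[0.425 0.303 0.006]
 [0.479 0.22  0.006]
 [0.584 0.269 0.006]]
cup/bottle [[ 0.743 -0.085  0.   ]
 [ 0.746  0.105  0.   ]
 [ 0.715  0.279  0.   ]]
```

send_rows(rows=[0.04,-0.04,0.03,0,0.087,0.08,-0.08,0.05,0,0.087,0.12,-0.12,0.05,0,0.087,0.16,-0.16,0.05,0,0.087,0.2,-0.2,0.05,0,0.087,0.24,-0.24,0.05,0,0.087,0.28,-0.28,0.05,0,0.087,0.32,-0.32,0.05,0,0.087,0.336,-0.336,0.05,0,0.087,0.336,-0.336,0.05,0,0.087])

```text
time: 1.5
tcp_pos: [0.5042, 0.2902, 0.2725]
tool_rot: [[-0.965, 0.261, 0.0], [0.261, 0.965, -0.001], [-0.0, -0.001, -1.0]]
ft_force: [-0.5, 0.7, 0.0]
width: 0.0873
grip_force: 0.0
```

```bash
python3 - <<'E'
from h import *
d=grab('wrist');np.save('w1.npy',d,allow_pickle=True)
cv2.imwrite('pics/w1.png',cv2.resize(d['pixels'],(800,600),interpolation=cv2.INTER_CUBIC)[:,:,::-1])
print(ctrl.state()['tcp_pos'],d['position'])
E
```

```text
[0.50297686 0.29200713 0.27240972] [0.42780118 0.31042442 0.43502134]
```

View pics/w1.png

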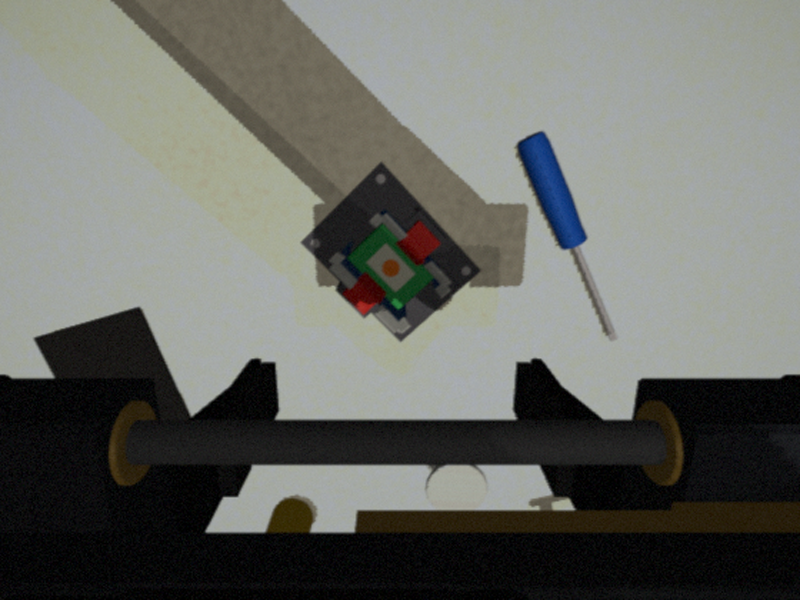

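The wrist view shows the magazine with its base-plate corners at (380,163), (301,243), (400,341) and (480,271), and the stocked kit's orange dot at (391,267).

```bash
python3 - <<'E'
from h import *
d=np.load('w1.npy',allow_pickle=True).item()
k=.7
c=ray(d,np.array([(380,163),(301,243),(400,341),(480,271)])*k,.006);print(c.round(4),c.mean(0));
e=np.roll(c,-1,0)-c;print(np.linalg.norm(e,axis=1),np.degrees(np.arctan2(e[:,1],e[:,0])))
m=cv2.inRange(cv2.cvtColor(d['pixels'],cv2.COLOR_RGB2HSV),(45,90,30),(80,255,255));N,l,st,cc=cv2.connectedComponentsWithStats(m)
i=1+st[1:,4].argmax();q=cv2.findNonZero((l==i).astype('u1'));r=cv2.minAreaRect(q);print(r)
b=ray(d,cv2.boxPoints(r),.056);print(b,b.mean(0));e=np.roll(b,-1,0)-b;print(np.linalg.norm(e,axis=1),np.degrees(np.arctan2(e[:,1],e[:,0])))
print('dot',ray(d,np.array((391,267))*k,.056))
# red catches
h=cv2.cvtColor(d['pixels'],cv2.COLOR_RGB2HSV);m=cv2.inRange(h,(0,150,60),(8,255,255))|cv2.inRange(h,(172,150,60),(180,255,255));N,l,st,cc=cv2.connectedComponentsWithStats(m)
for i in range(1,N):
  if st[i,4]>50:print(st[i],cc[i],ray(d,cc[i],.068))
print('tcp px',proj(d,ctrl.state()['tcp_pos'])/k)
E
```

```text
[[0.4223 0.2974 0.006 ]
 [0.4695 0.2112 0.006 ]
 [0.582  0.2722 0.006 ]
 [0.5359 0.3594 0.006 ]] [0.50241996 0.28507367 0.006     ]
[0.09832942 0.12798352 0.09864392 0.12941578] [ -61.25651237   28.48463135  117.91096057 -151.37787777]
((272.70428466796875, 186.63021850585938), (53.1497688293457, 34.83464431762695), 45.90938186645508)
[[0.48414222 0.25323652 0.056     ]
 [0.46536518 0.28787374 0.056     ]
 [0.51808226 0.31707601 0.056     ]
 [0.5386004  0.28191806 0.056     ]] [0.50154752 0.28502608 0.056     ]
[0.03939942 0.06026494 0.04070719 0.06154936] [ 118.46238324   28.98396053  -59.73220313 -152.22553264]
dot [[0.5016121  0.28598593 0.056     ]]
[280 155  28  29 437] [293.80549199 168.72540046] [[0.48561369 0.31310786 0.068     ]]
[240 197  26  23 296] [252.47635135 207.80743243] [[0.51608298 0.2574816  0.068     ]]
tcp px [[401.38546277 384.92172909]]
```

send_rows(rows=[0.01,-0.058,0,-1,0.087,0.015,-0.116,0,-2,0.087,0.02,-0.174,0,-3,0.087,0.025,-0.232,0,-3,0.087,0.03,-0.29,0,-3,0.087,0.035,-0.348,0,-3,0.087,0.035,-0.406,0,-3,0.087,0.035,-0.464,0,-3,0.087,0.035,-0.522,0,-3,0.087,0.035,-0.57,0,-3,0.087])

```text
time: 2.8
tcp_pos: [0.5385, -0.2779, 0.2726]
tool_rot: [[-0.952, 0.305, 0.001], [0.305, 0.952, 0.001], [-0.0, 0.001, -1.0]]
ft_force: [1.0, -0.0, -1.1]
width: 0.0871
grip_force: 0.0
```

send_rows(rows=[0,0,-0.03,0,0.087,0,0,-0.03,0,0.087])

```text
time: 3.05
tcp_pos: [0.5377, -0.2756, 0.2405]
tool_rot: [[-0.952, 0.305, -0.004], [0.305, 0.952, 0.002], [0.004, 0.001, -1.0]]
ft_force: [0.3, 0.2, 0.9]
width: 0.0872
grip_force: 0.0
```

```bash
python3 - <<'E'
from h import *
d=grab('wrist');np.save('w2.npy',d,allow_pickle=True)
cv2.imwrite('pics/w2.png',cv2.resize(d['pixels'],(800,600),interpolation=cv2.INTER_CUBIC)[:,:,::-1])
s=ctrl.state();print(s['tcp_pos'],np.degrees(np.arctan2(s['tool_rot'][1][1],s['tool_rot'][0][1])))
h=cv2.cvtColor(d['pixels'],cv2.COLOR_RGB2HSV)
for n,lo,hi in(('g',(45,90,30),(80,255,255)),('b',(105,140,40),(125,255,255))):
  m=cv2.inRange(h,lo,hi);N,l,st,cc=cv2.connectedComponentsWithStats(m)
  i=1+st[1:,4].argmax();q=cv2.findNonZero((l==i).astype('u1'));r=cv2.minAreaRect(q);print(n,r)
  b=ray(d,cv2.boxPoints(r),.022);print(b.round(4),b.mean(0));e=np.roll(b,-1,0)-b;print(np.linalg.norm(e,axis=1),np.degrees(np.arctan2(e[:,1],e[:,0])))
E
```

```text
[ 0.53833448 -0.27558874  0.24196067] 72.25890871301706
g ((266.0, 190.5), (53.0, 34.0), 90.0)
[[ 0.5011 -0.2977  0.022 ]
 [ 0.5128 -0.2613  0.022 ]
 [ 0.572  -0.28    0.022 ]
 [ 0.5598 -0.318   0.022 ]] [ 0.53641453 -0.2892537   0.022     ]
[0.03816857 0.0620182  0.03990061 0.06204015] [  72.19158153  -17.52070854 -107.79912677  160.87948661]
b ((348.4669494628906, 191.5291748046875), (35.05659866333008, 52.896785736083984), 3.5763344764709473)
[[ 0.5884 -0.2282  0.022 ]
 [ 0.5299 -0.2083  0.022 ]
 [ 0.5443 -0.1715  0.022 ]
 [ 0.6035 -0.1898  0.022 ]] [ 0.56651483 -0.19945465  0.022     ]
[0.06176925 0.03951871 0.06198501 0.041313  ] [ 161.22362975   68.63473907  -17.12396167 -111.51651349]
```

View pics/w2.png

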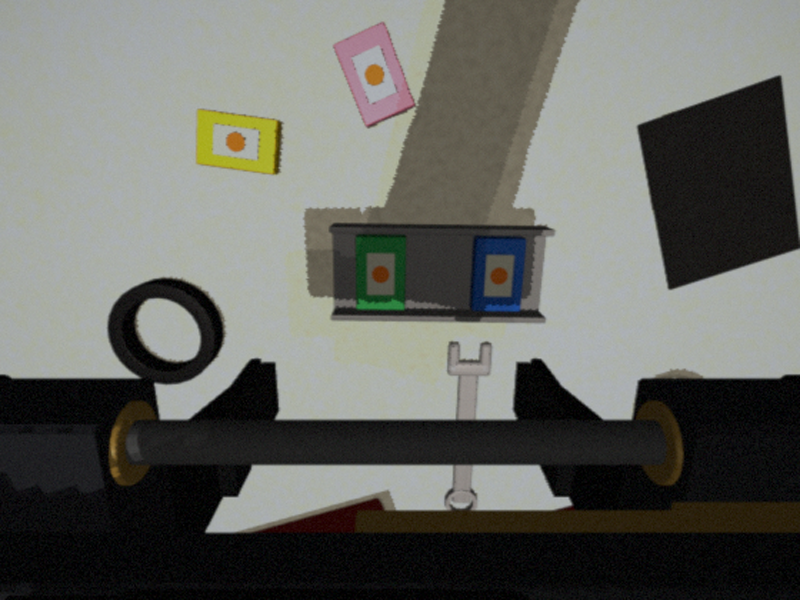

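The wrist view shows the green kit at (381,272) and the blue kit at (498,274). They measure 94.7 mm apart against 95 nominal, with cradle yaw about -18.5°. Next is descending on the green kit.

send_rows(rows=[-0.001,-0.014,-0.04,-0.7,0.087,-0.001,-0.014,-0.09,-0.7,0.087,-0.001,-0.014,-0.14,-0.7,0.087,-0.001,-0.014,-0.18,-0.7,0.087,-0.001,-0.014,-0.2,-0.7,0.087,-0.001,-0.014,-0.215,-0.7,0.087,-0.001,-0.014,-0.225,-0.7,0.087,-0.001,-0.014,-0.225,-0.7,0.087])

```text
time: 4.1
tcp_pos: [0.5372, -0.2918, 0.0177]
tool_rot: [[-0.948, 0.319, 0.0], [0.319, 0.948, -0.0], [-0.0, 0.0, -1.0]]
ft_force: [0.3, 0.5, -0.2]
width: 0.087
grip_force: 0.0
```

send_rows(rows=[0,0.002,-0.004,0,0.087,0,0.002,-0.008,0,0.087,0,0.002,-0.008,0,0.06,0,0.002,-0.008,0,0.03,0,0.002,-0.008,0,0.03,0,0.002,-0.008,0,0.03,0,0.002,-0.008,0,0.03,0,0.002,-0.008,0,0.03])

```text
time: 5.1
tcp_pos: [0.537, -0.2898, 0.0096]
tool_rot: [[-0.948, 0.319, 0.0], [0.319, 0.948, 0.0], [-0.0, 0.0, -1.0]]
ft_force: [0.1, 0.7, 0.7]
width: 0.0395
grip_force: 30.0
```

send_rows(rows=[0,0,0.015,0,0.03,0,0,0.05,0,0.03,0,0,0.09,0,0.03,0.004,0.05,0.1,5,0.03,0.008,0.1,0.1,10,0.03,0.012,0.15,0.1,15,0.03,0.016,0.2,0.1,18,0.03,0.02,0.25,0.1,18,0.03,0.022,0.29,0.09,18,0.03,0.022,0.29,0.07,18,0.03])

```text
time: 6.35
tcp_pos: [0.5601, 0.0046, 0.0808]
tool_rot: [[-1.0, 0.005, 0.002], [0.005, 1.0, 0.002], [-0.002, 0.002, -1.0]]
ft_force: [0.6, -0.6, -0.5]
width: 0.0395
grip_force: 30.0
```

```bash
python3 - <<'E'
from h import *
s=ctrl.state();print(np.round(s['qpos'],1),s['tcp_pos'],s['width'],s['grip_force'])
E
```

```text
[-33.1  17.2  33.  107.5 -11.   58.3  94.3] [0.56009287 0.00455711 0.08076819] 0.03949271885151037 30.000194013118744
```

send_rows(rows=[0,-0.003,-0.03,0,0.03,0,-0.003,-0.055,0,0.03,0,-0.003,-0.065,0,0.03,0,-0.003,-0.068,0,0.03,0,-0.003,-0.068,0,0.03])

```text
time: 6.98
tcp_pos: [0.5596, -0.0029, 0.0124]
tool_rot: [[-1.0, 0.01, 0.001], [0.01, 1.0, 0.0], [-0.001, 0.0, -1.0]]
ft_force: [0.1, 0.0, 0.2]
width: 0.0395
grip_force: 30.0
```

send_rows(rows=[0,0,-0.003,0,0.03,0,0,-0.005,0,0.03,0,0,-0.005,0,0.03])

```text
time: 7.35
tcp_pos: [0.559, -0.0028, 0.0066]
tool_rot: [[-1.0, 0.01, 0.0], [0.01, 1.0, 0.0], [-0.0, 0.0, -1.0]]
ft_force: [0.6, -0.4, -0.3]
width: 0.0399
grip_force: 30.0
```

send_rows(rows=[0,0,0,0,0.06,0,0,0,0,0.087,0,0,0,0,0.087,0,0,0,0,0.087,0,0,0.03,0,0.087,0,0,0.08,-8,0.087,0,0,0.13,-18,0.087,0,0,0.18,-28,0.087,0,0,0.2,-38,0.087,0,0,0.2,-48,0.087])

```text
time: 8.6
tcp_pos: [0.56, -0.0029, 0.2086]
tool_rot: [[-0.657, 0.754, 0.003], [0.754, 0.657, 0.001], [-0.001, 0.003, -1.0]]
ft_force: [0.2, 1.1, 0.6]
width: 0.0872
grip_force: 0.0
```

send_rows(rows=[0,0,0,-10,0.087,0,0,0,-20,0.087,0,0,0,-30,0.087,0,0,0,-40,0.087,0,0,0,-42,0.087,0,0,0,-42,0.087])

```text
time: 9.35
tcp_pos: [0.5589, -0.0028, 0.2065]
tool_rot: [[0.007, 1.0, -0.0], [1.0, -0.007, 0.0], [0.0, -0.0, -1.0]]
ft_force: [0.4, -0.2, 0.1]
width: 0.0873
grip_force: 0.0
```

```bash
python3 - <<'E'
from h import *
d=grab('wrist')
cv2.imwrite('pics/w3.png',cv2.resize(d['pixels'],(800,600),interpolation=cv2.INTER_CUBIC)[:,:,::-1])
s=ctrl.state();print(s['time'],s['width'],s['tcp_pos'],np.degrees(np.arctan2(s['tool_rot'][1][1],s['tool_rot'][0][1])))
h=cv2.cvtColor(d['pixels'],cv2.COLOR_RGB2HSV)
m=cv2.inRange(h,(45,90,30),(80,255,255));N,l,st,cc=cv2.connectedComponentsWithStats(m)
for i in range(1,N):
  if st[i,4]<400:continue
  q=cv2.findNonZero((l==i).astype('u1'));r=cv2.minAreaRect(q);print(r)
  b=ray(d,cv2.boxPoints(r),.019);print(b.round(4),b.mean(0));e=np.roll(b,-1,0)-b;print(np.linalg.norm(e,axis=1),np.degrees(np.arctan2(e[:,1],e[:,0])))
E
```

```text
9.4 0.08714346177112194 [ 0.55895984 -0.00284483  0.20654575] -0.4124239630306427
((278.0, 191.5), (39.0, 58.0), 90.0)
[[ 0.5284  0.0183  0.019 ]
 [ 0.5887  0.0178  0.019 ]
 [ 0.5894 -0.0243  0.019 ]
 [ 0.5271 -0.0238  0.019 ]] [ 0.55840184 -0.00300725  0.019     ]
[0.06022311 0.04208165 0.06227292 0.04209298] [ -0.42950394 -88.98906086 179.5823937   88.22012587]
```

View pics/w3.png

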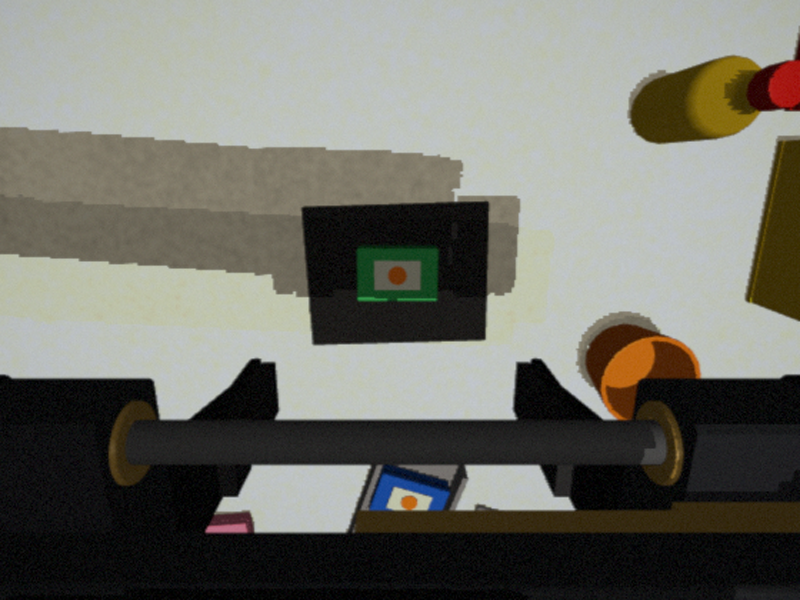

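The wrist view shows the green kit flat and alone on the mat at (398,274), with the tool aligned to its length. Next is taking it by its short ends.

send_rows(rows=[0,0.001,-0.05,0,0.087,0,0.001,-0.1,0,0.087,0,0.001,-0.15,0,0.087,0,0.001,-0.18,0,0.087,0,0.001,-0.194,0,0.087,0,0.001,-0.199,0,0.087,0,0.001,-0.199,0,0.087])

```text
time: 10.28
tcp_pos: [0.5597, -0.0018, 0.0084]
tool_rot: [[0.01, 1.0, 0.001], [1.0, -0.01, 0.0], [0.0, 0.001, -1.0]]
ft_force: [0.2, -0.2, 0.1]
width: 0.0873
grip_force: 0.0
```

send_rows(rows=[0,0,0,0,0.07,0,0,0,0,0.05,0,0,0,0,0.05,0,0,0,0,0.05,0,0,0,0,0.05])

```text
time: 10.9
tcp_pos: [0.5591, -0.0018, 0.0078]
tool_rot: [[0.01, 1.0, 0.0], [1.0, -0.01, 0.0], [0.0, 0.0, -1.0]]
ft_force: [-1.8, -0.2, 3.1]
width: 0.0595
grip_force: 30.0
```

send_rows(rows=[0,0,0.03,0,0.05,0,0,0.08,0,0.05,-0.01,0.03,0.13,5,0.05,-0.018,0.08,0.14,10,0.05,-0.026,0.13,0.14,15,0.05,-0.034,0.18,0.14,20,0.05,-0.045,0.23,0.14,25,0.05,-0.057,0.27,0.14,29.2,0.05,-0.057,0.287,0.14,29.2,0.05,-0.057,0.287,0.14,29.2,0.05])

```text
time: 12.15
tcp_pos: [0.5019, 0.2856, 0.1472]
tool_rot: [[-0.479, 0.878, -0.0], [0.878, 0.479, -0.001], [-0.001, -0.0, -1.0]]
ft_force: [0.5, -0.8, -0.2]
width: 0.0597
grip_force: 30.0
```

send_rows(rows=[0,0,-0.02,0,0.05,0,0,-0.03,0,0.05,0,0,-0.03,0,0.05])

```text
time: 12.52
tcp_pos: [0.502, 0.2836, 0.117]
tool_rot: [[-0.477, 0.879, -0.001], [0.879, 0.477, -0.001], [-0.001, -0.002, -1.0]]
ft_force: [0.8, -0.1, 0.0]
width: 0.059
grip_force: 30.0
```

```bash
python3 - <<'E'
from h import *
d=grab('wrist')
cv2.imwrite('pics/w4.png',cv2.resize(d['pixels'],(800,600),interpolation=cv2.INTER_CUBIC)[:,:,::-1])
s=ctrl.state();print(s['time'],s['width'],s['tcp_pos'],np.degrees(np.arctan2(s['tool_rot'][1][1],s['tool_rot'][0][1])))
a=np.radians(28.6);R=np.array([[np.cos(a),-np.sin(a)],[np.sin(a),np.cos(a)]])
M=lambda x,y,z:np.r_[np.array([.502,.2852])+R@[x,y],z]
print('base corners pred',proj(d,np.array([M(65,50,0)*0+M(sx*.065,sy*.05,.006) for sx,sy in((1,1),(1,-1),(-1,-1),(-1,1))]))/.7)
print('kit top pred',proj(d,np.array([M(sx*.03,sy*.02,s['tcp_pos'][2]-.0048+.016) for sx,sy in((1,1),(1,-1),(-1,-1),(-1,1))]))/.7)
E
```

```text
12.575 0.05984891490848034 [0.50232582 0.28406709 0.11761524] 28.51704407220239
base corners pred [[516.67770689 214.47548928]
 [505.48845516 379.09714628]
 [294.53816106 379.23345066]
 [283.50217733 214.95587322]]
kit top pred [[492.47633946 343.14870382]
 [486.31742518 448.80672495]
 [317.47366041 448.81470954]
 [311.67857351 343.32137978]]
```

View pics/w4.png

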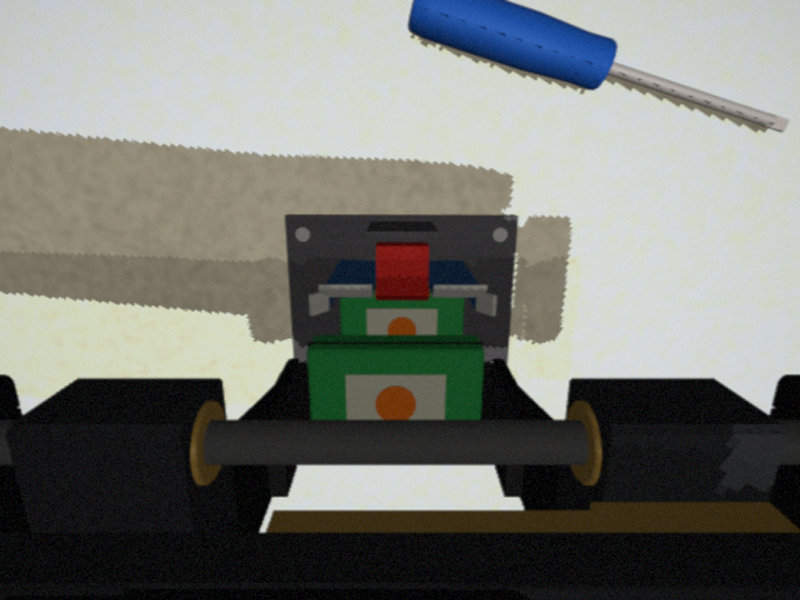

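The wrist view shows the held kit at column 395.5 (the gripper's symmetry axis) and the magazine's features at column ~402. The mouth is therefore about 3 mm further along tool +y. I'll correct that, lower to just above the mouth and look again.

send_rows(rows=[0.001,0.002,-0.01,0,0.05,0.001,0.002,-0.02,0,0.05,0.001,0.002,-0.024,0,0.05,0.001,0.002,-0.024,0,0.05,0.001,0.002,-0.024,0,0.05])

```text
time: 13.2
tcp_pos: [0.5031, 0.2872, 0.0938]
tool_rot: [[-0.479, 0.878, 0.0], [0.878, 0.479, 0.0], [-0.0, 0.0, -1.0]]
ft_force: [-0.1, 0.6, -0.2]
width: 0.06
grip_force: 30.0
```

```bash
python3 - <<'E'
from h import *
d=grab('wrist')
cv2.imwrite('pics/w5.png',cv2.resize(d['pixels'][130:340,140:420],(800,600),interpolation=cv2.INTER_CUBIC)[:,:,::-1])
s=ctrl.state();print(s['time'],s['width'],s['tcp_pos'],np.degrees(np.arctan2(s['tool_rot'][1][1],s['tool_rot'][0][1])))
E
```

```text
13.25 0.05958814245788418 [0.5031689  0.28722168 0.09383436] 28.609512647515725
```

View pics/w5.png

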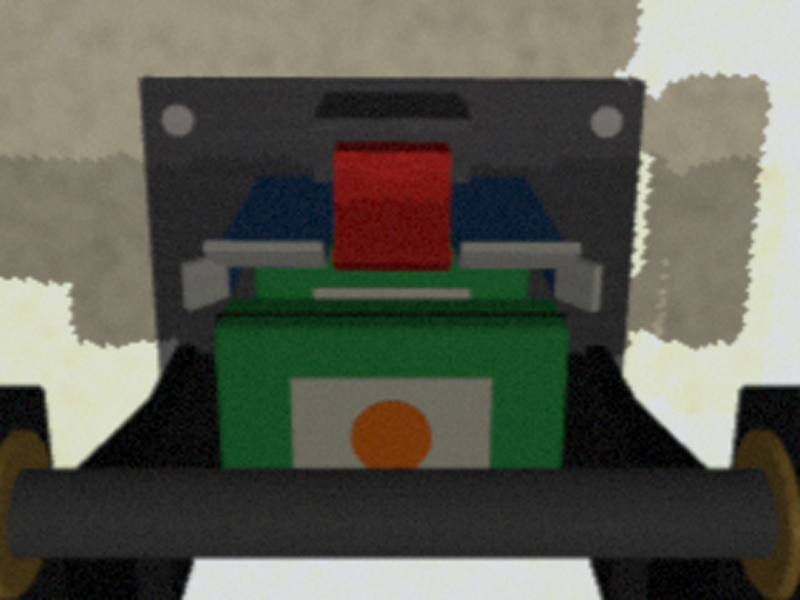

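Kit and magazine now share column ~392, so the long direction is aligned. Across it, the magazine's inner rim is at row 264, the kit's lower back edge at row 299 and its top back edge at row 318. The script turns these into a cross offset.

```bash
python3 - <<'E'
from h import *
d=grab('wrist');t=ctrl.state()['tcp_pos']
a=np.radians(28.6);yh=np.array([-np.sin(a),np.cos(a)])
for n,r,z,e in(('base',77,.006,.05),('baseback holes',121,.006,None),('rim inner',264,.084,.028),('rim outer',241,.084,None),('catch tip',270,.061,.0165),('kit bot',299,t[2]-.0048,.02),('kit top',318,t[2]+.0112,.02),('dot',437,t[2]+.0112,0)):
    p=ray(d,[(140+392/2.857,130+r/2.857)],z)[0]; v=(p[:2]-t[:2])@yh
    print(n,round(v*1e3,2),None if e is None else round((v-e)*1e3,2))
E
```

```text
base 48.96 -1.04
baseback holes 37.61 None
rim inner 23.4 -4.6
rim outer 27.88 None
catch tip 14.75 -1.75
kit bot 18.28 -1.72
kit top 20.65 0.65
dot -1.35 -1.35
```

Base edge, catch and kit agree to within about 1 mm, so the kit is centred. Next is lowering it into the mouth while watching the force.

send_rows(rows=[0,0,-0.006,0,0.05,0,0,-0.012,0,0.05,0,0,-0.018,0,0.05,0,0,-0.02,0,0.05,0,0,-0.02,0,0.05])

```text
time: 13.92
tcp_pos: [0.5031, 0.2867, 0.0734]
tool_rot: [[-0.478, 0.878, -0.0], [0.878, 0.478, -0.001], [-0.0, -0.0, -1.0]]
ft_force: [2.0, -1.8, 0.3]
width: 0.06
grip_force: 30.0
```

send_rows(rows=[0.0005,-0.001,-0.003,0,0.05,0.0005,-0.001,-0.006,0,0.05,0.0005,-0.001,-0.009,0,0.05,0.0005,-0.001,-0.012,0,0.05,0.0005,-0.001,-0.012,0,0.05])

```text
time: 14.55
tcp_pos: [0.5037, 0.2866, 0.0615]
tool_rot: [[-0.479, 0.878, 0.0], [0.878, 0.479, 0.0], [0.0, 0.001, -1.0]]
ft_force: [0.7, 1.1, 2.7]
width: 0.0599
grip_force: 30.0
```

send_rows(rows=[0,0,-0.003,0,0.05,0,0,-0.006,0,0.05,0,0,-0.009,0,0.05,0,0,-0.012,0,0.05,0,0,-0.014,0,0.05,0,0,-0.014,0,0.05])

```text
time: 15.3
tcp_pos: [0.5037, 0.2866, 0.0478]
tool_rot: [[-0.479, 0.878, 0.0], [0.878, 0.479, 0.001], [0.0, 0.001, -1.0]]
ft_force: [0.9, 1.0, 6.2]
width: 0.0593
grip_force: 30.0
```

send_rows(rows=[0,0,-0.003,0,0.05,0,0,-0.006,0,0.05,0,0,-0.0075,0,0.05,0,0,-0.0075,0,0.05,0,0,-0.0075,0,0.05])

```text
time: 15.92
tcp_pos: [0.5037, 0.2866, 0.0405]
tool_rot: [[-0.479, 0.878, 0.0], [0.878, 0.479, 0.001], [0.001, 0.001, -1.0]]
ft_force: [-1.0, 1.1, 8.9]
width: 0.0596
grip_force: 30.0
```

```bash
python3 - <<'E'
from h import *
d=grab('wrist')
cv2.imwrite('pics/w6.png',cv2.resize(d['pixels'][130:340,140:420],(800,600),interpolation=cv2.INTER_CUBIC)[:,:,::-1])
E
```

```text
(no output)
```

View pics/w6.png

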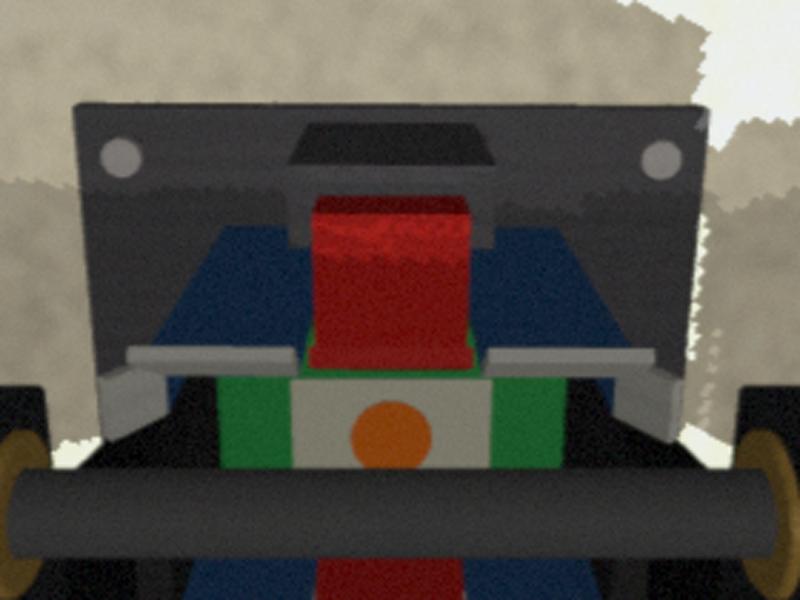

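The kit has not slipped in the grip and the +y catch (390,290–369) overhangs its edge. Next is releasing and rising.

send_rows(rows=[0,0,0,0,0.07,0,0,0,0,0.08,0,0,0,0,0.08,0,0,0,0,0.08,0,0,0.02,0,0.08,0,0,0.05,0,0.08,0,0,0.1,0,0.08,0,0,0.15,0,0.08,0,0,0.2,0,0.08,0,0,0.2,0,0.08])

```text
time: 17.23
tcp_pos: [0.5056, 0.2867, 0.2456]
tool_rot: [[-0.478, 0.878, 0.006], [0.878, 0.478, 0.005], [0.002, 0.008, -1.0]]
ft_force: [0.4, 0.8, -1.4]
width: 0.08
grip_force: 0.0
```

```bash
python3 - <<'E'
from h import *
d=grab('wrist')
cv2.imwrite('pics/w7.png',cv2.resize(d['pixels'][100:310,140:420],(800,600),interpolation=cv2.INTER_CUBIC)[:,:,::-1])
E
```

```text
(no output)
```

View pics/w7.png

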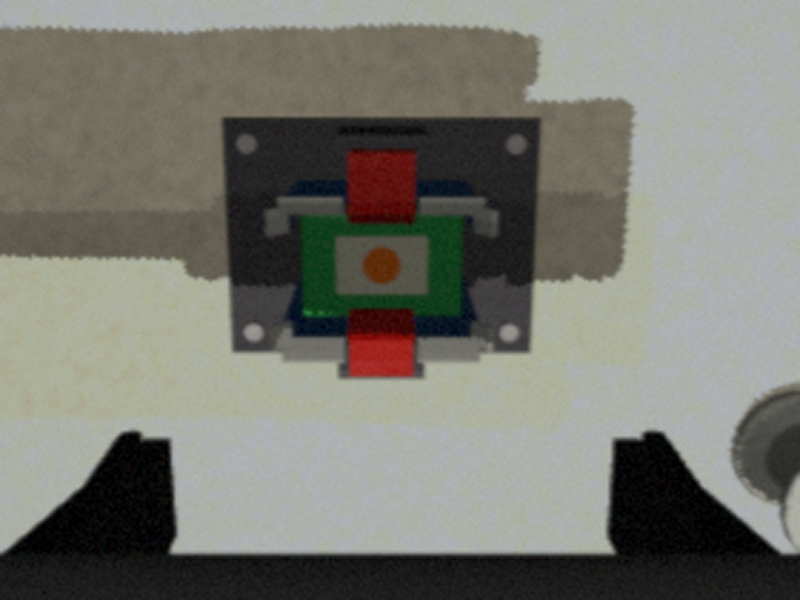

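The kit is level in the magazine at (382,265), and both red catches overlap its edges (upper to row 222, lower from row 310). The gripper is clear.

```bash
python3 -c "
from workcell import ctrl
print(ctrl.close_job())"
```

```text
the job is handed in; nothing more can be done
None
```

The green kit was moved from the cradle to the mat, re-gripped by its short ends and pressed into the magazine; the last picture shows both red catches over it, and the job was handed in after about 17 s with the gripper clear.

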